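# Feel whether the owl on the branch is dry

## Task

The clay owl that sits on a branch has been drying: feel whether it is ready by resting closed fingertips lightly for a moment on the crown of its head, then, after lifting off, on the flat cut top of the upright stub of its branch, and finish by drawing the hand up at least a hand's width clear. Touch the sculpture nowhere else and so gently that it stays where it stands; nothing is gripped or lifted. Leave the beaver on its similar branch, the small owl without a branch and everything else on the table untouched.

Things in the scene. Friction and masses are not known exactly. Their poses are not given: they have to be found in the camera images.
- owl: Owl sculpture, grey-brown clay, loose, 0.6 to 0.9 kg: wooden board 240 x 110 x 18 mm, a clay branch along it, at one end (x = -65 mm) a perched owl (round head, two ear tufts), at the other (x = +80 mm) an upright stub. Origin: centre of the board's underside, on the table; x along the board to the stub, y across it (the owl looks to -y), z up. Any yaw, left or right of the table
- owl_crown (a point): The crown of the owl's head: centre of its flat top, 155 mm above the table, a level disc about 48 mm across, hard as stone: come down on it slowly (20 mm/s or less). Head at most 68 mm wide; the ear tufts stand at x = +-38 mm of this point, about 13 mm higher than the crown. Axes as the board's
- owl_head_mid (a point): Middle of the owl's head, 22 mm below the crown. The fingers must never straddle the head
- owl_stub_top (a point): Centre of the flat, level cut top of the owl sculpture's upright stub: hard as the crown (come down as slowly), 85 mm above the table, 44 mm across, 145 mm from the owl's axis. Axes as the board's
- owl_head: The owl's head (part of the owl sculpture); origin at its underside, 113 mm above the table, on the owl's axis
- owl_stub: The upright stub (part of the owl sculpture), 50 mm long; origin at the centre of its cut top
- owl_rest: All the rest of the owl sculpture: board, branch, the owl's body; origin as owl. Not to be touched
- beaver: The other sculpture, same clay, same board, branch and stub, but with a sitting beaver (bare round head, small round ears, broad snout, flat tail) in the owl's place, 160 mm tall. Loose. Origin and axes as owl. Not to be touched
- small_owl: A smaller clay owl, 94 mm to its crown, standing alone on a round foot of 52 mm, with no branch and no board; loose; origin at the centre of its underside. Not to be touched
- wood_tool: Wooden modelling stick, 160 mm long, 14 mm wide, lying along its x axis; origin at mid-length on the table. Not to be touched
- tool_jar: Glass jar, 72 mm wide, full of brushes and sticks, 190 mm tall in all; origin at its underside. Not to be touched
- bowl: Yellow bowl, 110 mm wide, 50 mm tall; origin at its underside. Not to be touched
- spray: Green bottle, 60 mm wide, 160 mm tall; origin at its underside. Not to be touched
- mug: White mug, 76 mm wide, 85 mm tall; origin at its underside. Not to be touched
- slip_jar: Brown lidded jar, 72 mm wide, 85 mm tall; origin at its underside. Not to be touched

How it is judged (in metres and radians):
On the way, in this order (a step that is already met when the one before it is completed fails the run):
1. the fingertips rest lightly on the crown of the owl's head (contact force between the fingers and owl_head between 0.3 and 30 N and horizontal distance between the grasp point and owl_crown below 0.035 m and z of the grasp point in the frame of owl_crown above 0.004 m), for 0.2 s.
2. the fingers have lifted off the crown (contact force between the fingers and owl below 0.05 N and distance between the grasp point and owl_crown above 0.035 m), for 0.1 s.
3. the fingertips rest lightly on the cut top of the stub (contact force between the fingers and owl_stub between 0.3 and 30 N and horizontal distance between the grasp point and owl_stub_top below 0.035 m and z of the grasp point in the frame of owl_stub_top above 0.004 m), for 0.2 s.
At the end, for the whole second after the job is handed in: Crown and stub have been touched in that order (at least 0.2 s each), the grasp point is more than 80 mm from both spots, the owl sculpture stands at rest within 10 mm of where it was (crown and stub top within 12 mm, so not turned), and the other things are within 10 mm of where they were (distance between the grasp point and owl_stub_top above 0.08 m and distance between the grasp point and owl_crown above 0.08 m and distance of each of owl, beaver, small_owl, wood_tool, tool_jar, bowl, spray, mug, slip_jar from where it was at the start of the episode below 0.01 m and angle between owl's own z axis and vertical below 0.05 rad and linear speed of owl below 0.01 m/s and distance of each of owl_crown, owl_stub_top from where it was at the start of the episode below 0.012 m).
It fails at once if the owl sculpture is struck or pressed with a peak of more than 150 N (a blow; a slow touch stays well below) (contact force between the fingers and owl above 150 N).
It fails at once if the owl sculpture is touched elsewhere than on its head or stub, or by the arm (contact force between any of the fingers, the arm and owl_rest above 1 N).
It fails at once if the owl's head is taken between the fingers, or the owl sculpture is shifted, lifted or tipped by more than 15 mm or 0.1 rad (distance between the grasp point and owl_head_mid below 0.025 m or distance of owl from where it was at the start of the episode above 0.015 m or distance of owl_crown from where it was at the start of the episode above 0.018 m or angle between owl's own z axis and vertical above 0.1 rad).
It fails at once if the beaver sculpture or the small owl is touched or moved (contact force between any of the fingers, the arm and beaver above 0.5 N or contact force between any of the fingers, the arm and small_owl above 0.5 N or distance of any of beaver, small_owl from where it was at the start of the episode above 0.01 m).
It fails at once if another thing on the table (tool, jar, bowl, bottle, mug) is touched or moved (contact force between any of the fingers, the arm and wood_tool above 0.5 N or contact force between any of the fingers, the arm and tool_jar above 0.5 N or contact force between any of the fingers, the arm and bowl above 0.5 N or contact force between any of the fingers, the arm and spray above 0.5 N or contact force between any of the fingers, the arm and mug above 0.5 N or contact force between any of the fingers, the arm and slip_jar above 0.5 N or distance of any of wood_tool, tool_jar, bowl, spray, mug, slip_jar from where it was at the start of the episode above 0.01 m).
It also fails if it takes over 48 s, if anything falls off the work surface, if the arm or the gripper's body presses on something with over 40 N, if the wrist force passes 120 N, or if a joint passes its speed limit or range.

## Robot

A 6-joint arm with a two-finger parallel gripper is mounted at the origin on the work surface. World frame = base frame: x ahead of the robot, y to its left, z up, the work surface at z = 0. Lengths are in m, angles in degrees, forces in N, time in s.
With the tool pointing down it reaches from about 0.35 to 0.875 m from the base axis. Payload 4.2 kg.
Tool frame: the origin (TCP) lies between the finger pads; the fingertips stand 11 mm ahead of it and the grasp point (between the pads) lies 8 mm behind it; z points along the fingers, y is the direction in which the jaws open and shut (so a half turn about z gives the same grasp; the last joint's range is limited). The gripper opens to 87 mm and grips with 3 to 60 N. Pads are 19 mm wide; open, the fingers measure 117 mm over their backs; the gripper's body (75 mm by 190 mm) begins 51 mm behind the grasp point.
Start: joints at [89.473, 22.042, 0.453, 0, -68.411, -14.817], TCP at [0.165, 0.603, 0.234] pointing down, gripper open.
Joint ranges: [-179.83, 179.83], [-69.29, 118.12], [-61.27, 80.66], [-181.25, 117.63], [-171.15, -9.14], [-177.46, 177.46]. Speed limits (degrees/s): [159.86, 159.86, 180, 180, 180, 180].

## Interface

Orientations are given as a 3x3 rotation matrix whose columns are the frame's x, y, z axes.
In Python, from station import sense, capture, get_calibration, finish_job, search_frame, cut_out gives the robot as it stands.
- The arm moves only by the tool arm_command, never from a script. Its argument "rows" is a list of rows, each an object with "fingers": the opening in per cent of the stroke, from 0 (shut) to 100 (fully open); "travel": the shift along the tool's x, y, z in cm, a list of three; "roll": the turn about the tool's z in degrees. A call has 1 to 10 rows; each row is the pose to reach, as a shift and turn from the pose commanded when the call began, along the tool's axes at that moment; what a row does not reach only later rows make up. A row lasts 1/10 s, in which the tool goes at most 50 mm and 8.59 degrees, less where a joint would pass 70% of its speed; a pose out of reach is approached as far as the arm can. A call with a gripper value outside its range is refused whole. The fingers move at their own pace and stop on an object; the grip force is fixed at half the most. Time passes only in rows, so rows that repeat a pose let the fingers close. It gives the time, the measured TCP pose, the force and the opening at its end, in the units of the state.
- sense(): the state, without advancing time (a new reading comes with each control period).
- capture(name): name is "scene" or "top"; returns (picture, depth): 480x640x3 uint8, red, green, blue; 480x640 float32, m along the optical axis (not along the pixel's ray), 0 where there is no reading.
- get_calibration(name): a dict with "fov_y" (degrees; the focal length in pixels is half the picture's height over the tangent of half this angle, whatever the lens; pixels are square), "cx", "cy" (the principal point, pixels), "origin" and "attitude" of the camera in the world. Camera axes: x right, y down, z forward; pixel columns grow to the right and rows downward; lengths in m; the calibration is good to about 2 mm. A picture is of the moment at which its call begins. get_calibration takes no time and is no camera call.
- finish_job(): hands the job in, once; it reports no verdict.
Trained networks look in the newest picture that a camera, given by its name, has taken for a name from the list of things; names that differ only in an ending like _2 or _b are one class to them, and where a whole thing is asked for, a point or a joint stands for the part that bears it (a point fixed in the world has none). Each returns a list of dicts, best first, with "p" (0 to 1); they miss things now and then, are a little off and sometimes report something else, mostly with a low value. They report only what shows in the picture. A call takes as long as a camera call.
- search_frame(camera, label): "position" ([x, y, z] in m, in world coordinates, good to about 4 mm: the middle of the surface that is visible of it).
- cut_out(camera, label): "mask" (480x640 bool, what is visible of it).
The state is a dict: "time_s": time; "joints": joint angles; "joint_velocities": joint speeds; "effort": joint torques, N m; "tcp_pos": TCP position; "ee_rot": TCP orientation; "wrist_force": force on the tool from outside, world axes, zero at the start; "moment": the same for the moment, N m; "gripper_width": opening from 0.0 (shut) to 1.0 (fully open).
Only numpy, scipy, OpenCV 4.12 (cv2) and the standard library are available. Lean on these libraries where they do the work, as an engineer would, in place of code of your own. Each camera call takes 0.05 s, during which the arm holds its last target. There are 200 camera calls.

## Working session

There is one attempt and no reset: what is moved stays moved. The work goes in short steps, Python scripts to look and compute and a tool call to move; the robot and the scene stay as the last step left them, time stands still between calls to the robot, and variables do not carry over. Pictures are saved under pics/ and viewed, about 8 in all and at most 12, crops included, and the job is handed in when it is done.

Besides the shell and the picture viewer there is one more tool, called after "Emit:" by a JSON object that holds its "api" and its "payload", one argument or row to a line. arm_command: Moves the arm, as the interface text tells. Its arguments: {"type":"object","properties":{"rows":{"type":"array","items":{"type":"object","properties":{"fingers":{"type":"number"},"travel":{"type":"array","items":{"type":"number"}},"roll":{"type":"number"}}}}},"required":["rows"]}

```bash
mkdir -p pics; python3 - <<'E'
from station import *
import cv2,numpy as np
s=sense();print(s['time_s'],s['tcp_pos'],np.round(s['ee_rot'],3).tolist(),s['wrist_force'],s['gripper_width'])
ims=[]
for c in ['scene','top']:
    p,d=capture(c);cv2.imwrite(f'pics/{c}1.png',p[:,:,::-1]);np.save(f'd_{c}.npy',d)
    print(c,get_calibration(c))
    for l in ['owl_head','owl_stub','owl_rest','beaver','small_owl','tool_jar','spray','mug','slip_jar','bowl','wood_tool']:
        print(l,[(round(r['p'],2),np.round(r['position'],3).tolist()) for r in search_frame(c,l)][:3])
E
```

```text
0.0 [0.16520938 0.60217463 0.23247557] [[0.964, -0.265, -0.0], [-0.265, -0.964, -0.002], [0.0, 0.002, -1.0]] [-0.22732005 -0.88274653 -0.540736  ] 0.9993027132067475
scene {'fov_y': 53.65774762535102, 'cx': 317.66161954065353, 'cy': 240.86951280312337, 'origin': array([1.0791457 , 0.45227325, 0.87002236]), 'attitude': array([[-0.7027345 ,  0.53033345, -0.47424747],
       [ 0.71142203,  0.52995099, -0.46155243],
       [ 0.00655122, -0.66173891, -0.74970574]])}
owl_head [(0.7, [0.546, 0.29, 0.157])]
owl_stub [(0.92, [0.487, 0.162, 0.087])]
owl_rest [(0.77, [0.534, 0.259, 0.022])]
beaver [(0.89, [0.527, -0.236, 0.04]), (0.73, [0.745, -0.172, 0.09])]
small_owl [(0.98, [0.599, 0.0, 0.072]), (0.53, [0.448, -0.002, 0.014])]
tool_jar [(0.6, [0.754, 0.011, 0.096])]
spray [(0.74, [0.743, -0.172, 0.09]), (0.7, [0.752, 0.008, 0.097])]
mug [(0.75, [0.696, 0.364, 0.046]), (0.29, [0.745, -0.175, 0.09])]
slip_jar [(0.68, [0.703, -0.346, 0.061]), (0.56, [0.746, -0.177, 0.09]), (0.49, [0.546, 0.294, 0.156])]
bowl [(0.81, [0.722, 0.213, 0.024])]
wood_tool [(0.86, [0.444, -0.001, 0.014])]
top {'fov_y'
[... 151 characters left out ...]
0502832, -0.99524911,  0.09723132],
       [-0.99998205, -0.00468768,  0.00373143],
       [-0.00325792, -0.09724834, -0.99525481]])}
owl_head [(0.58, [0.527, 0.293, 0.158]), (0.56, [0.501, 0.22, 0.016])]
owl_stub [(0.84, [0.476, 0.153, 0.086])]
owl_rest [(0.68, [0.501, 0.222, 0.017])]
beaver [(0.71, [0.442, -0.006, 0.009]), (0.66, [0.495, -0.235, 0.034])]
small_owl [(0.89, [0.586, -0.012, 0.092]), (0.53, [0.529, 0.291, 0.157]), (0.38, [0.728, -0.187, 0.105])]
tool_jar [(0.91, [0.736, -0.003, 0.096])]
spray [(0.77, [0.724, -0.19, 0.106])]
mug [(0.68, [0.712, 0.368, 0.042])]
slip_jar [(0.2, [0.586, -0.012, 0.091])]
bowl [(0.98, [0.739, 0.219, 0.025])]
wood_tool [(0.82, [0.442, -0.005, 0.01])]
```

View pics/scene1.png

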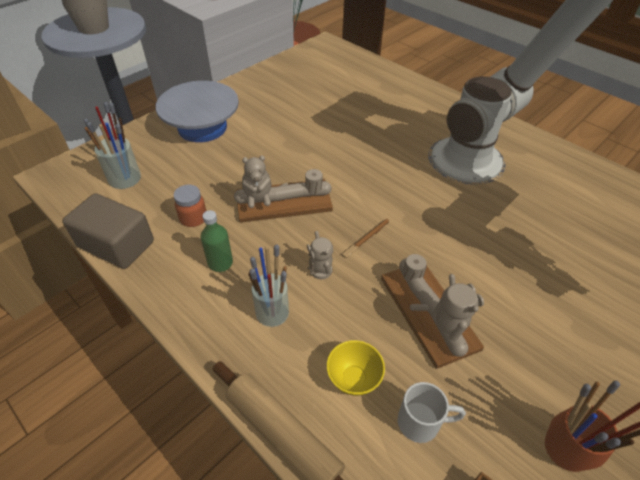

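View pics/top1.png

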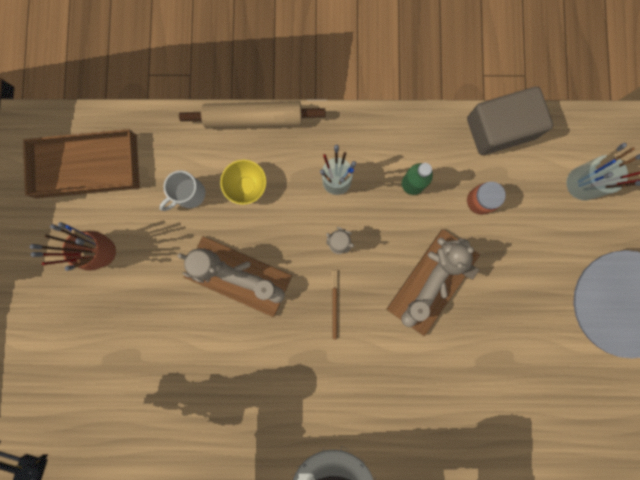

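The owl seems to be the left sculpture: scene (460,300), top (200,263). The beaver is at top (455,260). I'll measure the crown and stub discs from depth and check which sculpture is which with an enlarged crop.

```bash
cat > h.py <<'E'
import numpy as np
from station import get_calibration
def cloud(c,d):
    k=get_calibration(c);f=240/np.tan(np.radians(k['fov_y']/2))
    v,u=np.mgrid[0:480,0:640]
    P=np.stack([(u-k['cx'])/f*d,(v-k['cy'])/f*d,d],-1)
    W=P@np.array(k['attitude']).T+k['origin']; W[d<=0]=np.nan
    return W
E
python3 - <<'E'
import cv2,numpy as np
from h import cloud
for c in ['scene','top']:
    W=cloud(c,np.load(f'd_{c}.npy'));x,y,z=W[...,0],W[...,1],W[...,2]
    for n,cx,cy,zz in [('crown',.53,.29,.155),('stub',.478,.155,.085)]:
        near=(np.hypot(x-cx,y-cy)<.055)
        m=near&(abs(z-zz)<.006); p=W[m]
        (rc,rr)=cv2.minEnclosingCircle(p[:,:2].astype(np.float32))
        print(c,n,len(p),'mean',p.mean(0).round(4),'circ',np.round(rc,4),round(rr,4),'zmed',np.median(p[:,2]).round(4))
        print('  higher',[ (W[near&(z>zz+.006)&s][:, :3].mean(0).round(3).tolist(),int((near&(z>zz+.006)&s).sum())) for s in [y>cy,y<=cy] if (near&(z>zz+.006)&s).any()])
    m=(abs(z-.018)<.005)&(np.hypot(x-.5,y-.22)<.17)
    r=cv2.minAreaRect(W[m][:,:2].astype(np.float32));print('board',r)
s=cv2.imread('pics/scene1.png');t=cv2.imread('pics/top1.png')
a=cv2.resize(s[230:380,370:520],(400,400),interpolation=3);b=cv2.resize(s[130:250,220:340],(400,400),interpolation=3)
cv2.imwrite('pics/crop1.png',np.hstack([a,b]))
E
```

```text
scene crown 751 mean [0.5371 0.2911 0.1555] circ [0.5341 0.2934] 0.0394 zmed 0.156
  higher [([0.551, 0.325, 0.167], 38), ([0.521, 0.257, 0.166], 38)]
scene stub 289 mean [0.4792 0.1589 0.0859] circ [0.4767 0.1586] 0.023 zmed 0.0863
  higher []
board ((0.5087321400642395, 0.23142145574092865), (0.24151955544948578, 0.11304505914449692), 67.07937622070312)
top crown 609 mean [0.531  0.2905 0.1547] circ [0.5288 0.2933] 0.0354 zmed 0.1547
  higher [([0.546, 0.323, 0.166], 30), ([0.517, 0.258, 0.167], 26)]
top stub 291 mean [0.4741 0.1569 0.0856] circ [0.4739 0.1576] 0.022 zmed 0.0858
  higher [([0.47, 0.144, 0.091], 1)]
board ((0.5060184001922607, 0.2312968224287033), (0.24108372628688812, 0.11012016236782074), 66.68401336669922)
```

View pics/crop1.png

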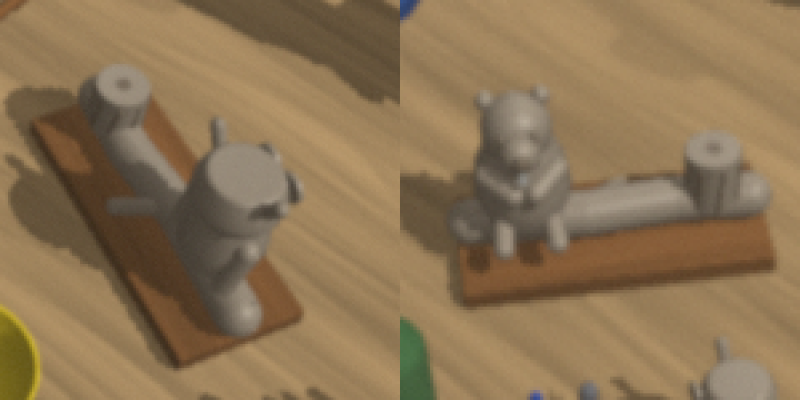

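The left sculpture is the owl: flat crown, two ear tufts, seen from behind in the left crop. The right one has round ears and a snout, so it's the beaver. The board fit and the discs put the crown at about (0.532, 0.291) and the stub at about (0.475, 0.158). I'll lift, close the fingers and roll so the jaws lie across the board.

Emit:
{"api": "arm_command", "payload": {
  "rows": [
    {"fingers": 0, "travel": [0, 0, -1], "roll": 8},
    {"fingers": 0, "travel": [0, 0, -2], "roll": 16},
    {"fingers": 0, "travel": [0, 0, -3], "roll": 24},
    {"fingers": 0, "travel": [0, 0, -4], "roll": 32},
    {"fingers": 0, "travel": [0, 0, -5], "roll": 40},
    {"fingers": 0, "travel": [0, 0, -6], "roll": 48},
    {"fingers": 0, "travel": [0, 0, -7], "roll": 56},
    {"fingers": 0, "travel": [0, 0, -8], "roll": 64},
    {"fingers": 0, "travel": [0, 0, -9], "roll": 72},
    {"fingers": 0, "travel": [0, 0, -10], "roll": 80}
  ]
}}

```text
time_s: 2.2
tcp_pos: [0.1654, 0.6027, 0.334]
ee_rot: [[-0.099, -0.995, 0.0], [-0.995, 0.099, 0.0], [-0.0, -0.0, -1.0]]
wrist_force: [0.6, -0.6, -0.9]
gripper_width: 0.171
```

Emit:
{"api": "arm_command", "payload": {
  "rows": [
    {"fingers": 0, "travel": [0, 0, 0], "roll": 8},
    {"fingers": 0, "travel": [0, 0, 0], "roll": 16},
    {"fingers": 0, "travel": [0, 0, 0], "roll": 17.7},
    {"fingers": 0, "travel": [0, 0, 0], "roll": 17.7},
    {"fingers": 0, "travel": [0, 0, 0], "roll": 17.7}
  ]
}}

```text
time_s: 2.7
tcp_pos: [0.1654, 0.6027, 0.3335]
ee_rot: [[-0.39, -0.921, 0.0], [-0.921, 0.39, -0.0], [0.0, -0.0, -1.0]]
wrist_force: [-0.1, 0.8, -0.2]
gripper_width: 0.002
```

```bash
cat > go.py <<'E'
import sys,numpy as np
from station import sense
s=sense();R=np.array(s['ee_rot']);t=np.array(s['tcp_pos'])
print('t',s['time_s'],'tcp',t.round(4),'F',np.round(s['wrist_force'],2),'grip',round(s['gripper_width'],3),'j',np.round(s['joints'],1),'yaw y',np.degrees(np.arctan2(R[1,1],R[0,1])).round(1))
if len(sys.argv)>1:
    print('travel cm',(R.T@(np.array(list(map(float,sys.argv[1:4])))-t)*100).round(2), R.round(4).tolist())
E
python3 go.py 0.532 0.291 0.33
```

```text
t 2.7 tcp [0.1654 0.6027 0.3335] F [-0.08  0.75 -0.19] grip 0.002 j [  89.5   19.4   10.6    0.   -81.2 -112.4] yaw y 157.1
travel cm [ 14.42 -45.91   0.35] [[-0.3897, -0.9209, 0.0], [-0.9209, 0.3897, -0.0002], [0.0002, -0.0001, -1.0]]
```

Emit:
{"api": "arm_command", "payload": {
  "rows": [
    {"fingers": 0, "travel": [1.0, -3.0, 0], "roll": 0},
    {"fingers": 0, "travel": [2.5, -8.0, 0], "roll": 0},
    {"fingers": 0, "travel": [4.0, -13.0, 0], "roll": 0},
    {"fingers": 0, "travel": [5.5, -17.5, 0], "roll": 0},
    {"fingers": 0, "travel": [7.0, -22.0, 0], "roll": 0},
    {"fingers": 0, "travel": [8.5, -27.0, 0], "roll": 0},
    {"fingers": 0, "travel": [10.0, -32.0, 0], "roll": 0},
    {"fingers": 0, "travel": [11.5, -36.5, 0], "roll": 0},
    {"fingers": 0, "travel": [13.0, -41.0, 0], "roll": 0},
    {"fingers": 0, "travel": [14.0, -44.5, 0], "roll": 0}
  ]
}}

```text
time_s: 3.7
tcp_pos: [0.5217, 0.2974, 0.3337]
ee_rot: [[-0.391, -0.92, 0.0], [-0.92, 0.391, -0.0], [-0.0, -0.0, -1.0]]
wrist_force: [1.1, 0.8, 0.1]
gripper_width: 0.002
```

Emit:
{"api": "arm_command", "payload": {
  "rows": [
    {"fingers": 0, "travel": [0.4, -1.4, 2], "roll": 0},
    {"fingers": 0, "travel": [0.4, -1.4, 4], "roll": 0},
    {"fingers": 0, "travel": [0.4, -1.4, 6], "roll": 0},
    {"fingers": 0, "travel": [0.4, -1.4, 8], "roll": 0},
    {"fingers": 0, "travel": [0.4, -1.4, 10], "roll": 0},
    {"fingers": 0, "travel": [0.4, -1.4, 11], "roll": 0},
    {"fingers": 0, "travel": [0.4, -1.4, 11], "roll": 0},
    {"fingers": 0, "travel": [0.4, -1.4, 11], "roll": 0}
  ]
}}

```text
time_s: 4.5
tcp_pos: [0.5319, 0.2908, 0.2244]
ee_rot: [[-0.391, -0.92, 0.001], [-0.92, 0.391, 0.0], [-0.001, -0.001, -1.0]]
wrist_force: [0.6, -0.2, -0.5]
gripper_width: 0.003
```

```bash
python3 go.py 0.532 0.291 0.168; python3 - <<'E'
from station import *
import cv2,numpy as np
p,d=capture('scene');q,e=capture('top')
cv2.imwrite('pics/c2.png',np.hstack([cv2.resize(p[200:400,360:560],(400,400),interpolation=3),cv2.resize(q[180:340,140:300],(400,400),interpolation=3)])[:,:,::-1])
E
```

```text
t 4.5 tcp [0.5319 0.2908 0.2244] F [ 0.63 -0.15 -0.53] grip 0.003 j [ 44.   20.5  -3.2   0.  -66.2 -67. ] yaw y 157.0
travel cm [-0.02  0.    5.64] [[-0.3908, -0.9205, 0.0013], [-0.9205, 0.3908, 0.0004], [-0.0009, -0.001, -1.0]]
```

View pics/c2.png

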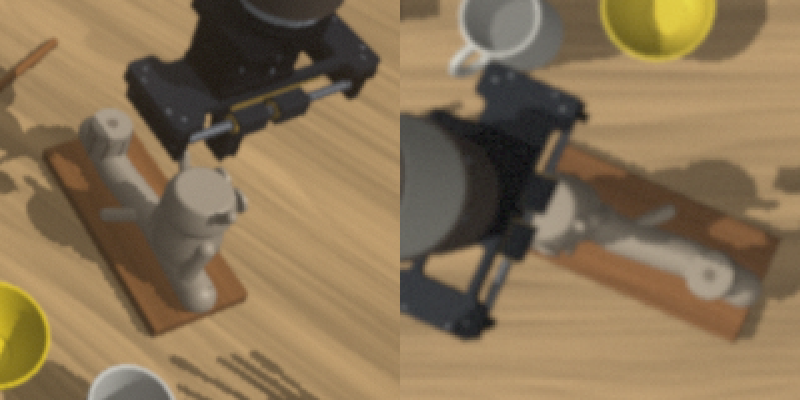

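```bash
cat >> h.py <<'E'
def proj(c,p):
    k=get_calibration(c);f=240/np.tan(np.radians(k['fov_y']/2))
    q=np.array(k['attitude']).T@(np.array(p)-k['origin']);return q[0]/q[2]*f+k['cx'],q[1]/q[2]*f+k['cy']
E
python3 - <<'E'
from h import *
from station import *
import cv2
s=sense();t=np.array(s['tcp_pos']);R=np.array(s['ee_rot']);out=[]
for c,(u0,v0,w) in {'scene':(380,210,160),'top':(140,180,160)}.items():
    p,d=capture(c);im=cv2.resize(p[v0:v0+w,u0:u0+w],(400,400),interpolation=3)[:,:,::-1].copy()
    for q,col in [(t+R[:,2]*.011,(0,0,255)),(t-R[:,2]*.059,(0,255,0)),([.532,.291,.155],(255,0,0)),([.475,.158,.085],(255,0,255))]:
        u,v=proj(c,q);print(c,round(u,1),round(v,1));cv2.circle(im,(int((u-u0)*400/w),int((v-v0)*400/w)),4,col,-1)
    out.append(im)
    W=cloud(c,d);m=(W[...,2]>.175)&(np.hypot(W[...,0]-.53,W[...,1]-.29)<.12);P=W[m]
    z=P[:,2]; 
    for a in np.arange(.175,.36,.015):
        b=P[(z>=a)&(z<a+.015)]
        if len(b):print('  z',round(a,3),len(b),(R.T@(b.mean(0)-t)).round(3), ((b-t)@R).min(0).round(3),((b-t)@R).max(0).round(3))
cv2.imwrite('pics/c3.png',np.hstack(out))
E
```

```text
scene 470.2 274.5
scene 480.9 248.3
scene 462.2 294.1
scene 416.3 261.1
  z 0.205 26 [-0.003 -0.006  0.007] [-0.01  -0.012  0.005] [0.012 0.006 0.011]
  z 0.22 94 [-0.005 -0.006 -0.003] [-0.011 -0.012 -0.01 ] [0.009 0.008 0.005]
  z 0.235 49 [-0.007 -0.008 -0.017] [-0.011 -0.014 -0.025] [ 0.01   0.008 -0.011]
  z 0.25 23 [ 0.002 -0.015 -0.03 ] [-0.01  -0.017 -0.037] [ 0.011 -0.011 -0.025]
  z 0.265 1 [-0.011 -0.029 -0.055] [-0.011 -0.029 -0.055] [-0.011 -0.029 -0.055]
  z 0.28 303 [-0.013 -0.024 -0.066] [-0.038 -0.09  -0.07 ] [ 0.037  0.085 -0.056]
  z 0.295 910 [-0.027 -0.005 -0.078] [-0.039 -0.095 -0.085] [ 0.034  0.084 -0.07 ]
  z 0.31 621 [-0.02  -0.024 -0.093] [-0.038 -0.098 -0.1  ] [ 0.038  0.091 -0.085]
  z 0.325 2007 [-0.008 -0.026 -0.104] [-0.038 -0.098 -0.115] [ 0.038  0.093 -0.1  ]
  z 0.34 321 [-0.01  -0.034 -0.122] [-0.024 -0.054 -0.13 ] [ 0.023  0.015 -0.115]
  z 0.355 221 [-0.005 -0.048 -0.137] [-0.024 -0.053 -0.145] [ 0.022  0.    -0.13 ]
top 189.1 261.6
top 178.3 260.1
top 197.1 262.8
top 263.3 289.5
  z 0.235 3 [ 0.011  0.003 -0.021] [ 0.011  0.002 -0.024] [ 0.011  0.004 -0.017]
  z 0.25 9 [ 0.012  0.005 -0.031] [ 0.011  0.    -0.038] [ 0.013  0.008 -0.027]
  z 0.28 43 [ 0.038  0.012 -0.066] [ 0.02  -0.085 -0.07 ] [ 0.04   0.086 -0.06 ]
  z 0.295 533 [ 0.032  0.002 -0.079] [ 0.009 -0.086 -0.085] [ 0.04  0.09 -0.07]
  z 0.31 400 [ 0.015  0.01  -0.097] [-0.036 -0.094 -0.1  ] [ 0.039  0.096 -0.085]
  z 0.325 1610 [ 0.004 -0.005 -0.102] [-0.036 -0.094 -0.114] [ 0.04   0.095 -0.1  ]
  z 0.34 9 [ 0.005 -0.049 -0.122] [-0.019 -0.05  -0.128] [ 0.023 -0.049 -0.117]
  z 0.355 9 [ 0.005 -0.045 -0.139] [-0.02  -0.05  -0.144] [ 0.023 -0.034 -0.131]
```

View pics/c3.png

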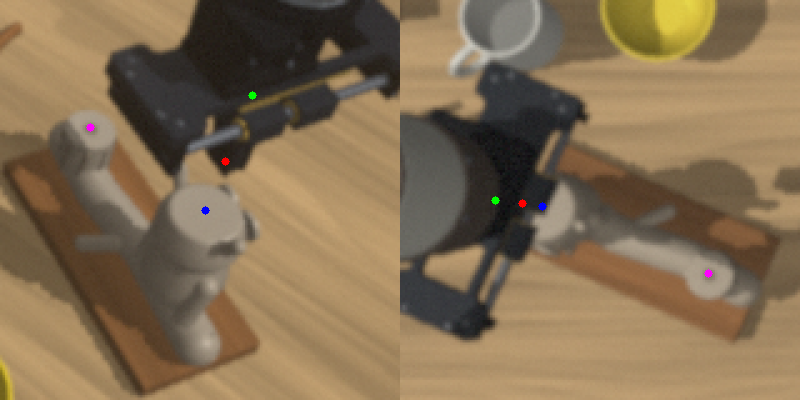

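The projections match: the red dot (fingertip) sits on the fingers directly above the blue crown dot, and the magenta dot is on the stub. Now I'll descend, slowing down near the crown.

Emit:
{"api": "arm_command", "payload": {
  "rows": [
    {"fingers": 0, "travel": [0, 0, 0.8], "roll": 0},
    {"fingers": 0, "travel": [0, 0, 1.6], "roll": 0},
    {"fingers": 0, "travel": [0, 0, 2.4], "roll": 0},
    {"fingers": 0, "travel": [0, 0, 3.2], "roll": 0},
    {"fingers": 0, "travel": [0, 0, 4.0], "roll": 0},
    {"fingers": 0, "travel": [0, 0, 4.6], "roll": 0},
    {"fingers": 0, "travel": [0, 0, 4.8], "roll": 0},
    {"fingers": 0, "travel": [0, 0, 4.9], "roll": 0},
    {"fingers": 0, "travel": [0, 0, 5.0], "roll": 0},
    {"fingers": 0, "travel": [0, 0, 5.0], "roll": 0}
  ]
}}

```text
time_s: 5.7
tcp_pos: [0.5315, 0.2906, 0.1738]
ee_rot: [[-0.391, -0.92, 0.0], [-0.92, 0.391, 0.0], [-0.0, -0.0, -1.0]]
wrist_force: [-0.3, -0.3, -0.2]
gripper_width: 0.0
```

Emit:
{"api": "arm_command", "payload": {
  "rows": [
    {"fingers": 0, "travel": [0, 0, 0.1], "roll": 0},
    {"fingers": 0, "travel": [0, 0, 0.2], "roll": 0},
    {"fingers": 0, "travel": [0, 0, 0.3], "roll": 0},
    {"fingers": 0, "travel": [0, 0, 0.4], "roll": 0},
    {"fingers": 0, "travel": [0, 0, 0.4], "roll": 0}
  ]
}}

```text
time_s: 6.2
tcp_pos: [0.5313, 0.2905, 0.1694]
ee_rot: [[-0.391, -0.92, -0.0], [-0.92, 0.391, -0.0], [0.0, 0.0, -1.0]]
wrist_force: [0.1, -0.2, -0.3]
gripper_width: 0.006
```

Tips are at about 0.158, 3 mm above the crown. From here I'll go in steps of 0.5 mm, checking the force.

Emit:
{"api": "arm_command", "payload": {
  "rows": [
    {"fingers": 0, "travel": [0, 0, 0.05], "roll": 0},
    {"fingers": 0, "travel": [0, 0, 0.1], "roll": 0},
    {"fingers": 0, "travel": [0, 0, 0.15], "roll": 0},
    {"fingers": 0, "travel": [0, 0, 0.2], "roll": 0}
  ]
}}

```text
time_s: 6.6
tcp_pos: [0.5314, 0.2905, 0.1675]
ee_rot: [[-0.391, -0.92, 0.0], [-0.92, 0.391, 0.0], [-0.0, -0.0, -1.0]]
wrist_force: [-0.0, -0.2, 0.8]
gripper_width: 0.005
```

Emit:
{"api": "arm_command", "payload": {
  "rows": [
    {"fingers": 0, "travel": [0, 0, 0.05], "roll": 0},
    {"fingers": 0, "travel": [0, 0, 0.05], "roll": 0}
  ]
}}

```text
time_s: 6.8
tcp_pos: [0.5313, 0.2905, 0.1669]
ee_rot: [[-0.391, -0.92, -0.0], [-0.92, 0.391, -0.0], [0.0, 0.0, -1.0]]
wrist_force: [0.1, 0.4, 0.7]
gripper_width: 0.006
```

Emit:
{"api": "arm_command", "payload": {
  "rows": [
    {"fingers": 0, "travel": [0, 0, 0.05], "roll": 0},
    {"fingers": 0, "travel": [0, 0, 0.05], "roll": 0}
  ]
}}

```text
time_s: 7.0
tcp_pos: [0.5314, 0.2905, 0.1666]
ee_rot: [[-0.391, -0.92, 0.0], [-0.92, 0.391, 0.0], [-0.0, -0.0, -1.0]]
wrist_force: [-0.0, 0.1, 0.8]
gripper_width: 0.008
```

Emit:
{"api": "arm_command", "payload": {
  "rows": [
    {"fingers": 0, "travel": [0, 0, 0.03], "roll": 0},
    {"fingers": 0, "travel": [0, 0, 0.03], "roll": 0}
  ]
}}

```text
time_s: 7.2
tcp_pos: [0.5314, 0.2905, 0.1665]
ee_rot: [[-0.391, -0.92, 0.0], [-0.92, 0.391, 0.0], [-0.0, -0.0, -1.0]]
wrist_force: [-1.7, -0.1, 1.3]
gripper_width: 0.003
```

Emit:
{"api": "arm_command", "payload": {
  "rows": [
    {"fingers": 0, "travel": [0, 0, 0.04], "roll": 0},
    {"fingers": 0, "travel": [0, 0, 0.04], "roll": 0}
  ]
}}

```text
time_s: 7.4
tcp_pos: [0.5314, 0.2905, 0.1665]
ee_rot: [[-0.391, -0.92, 0.0], [-0.92, 0.391, 0.0], [-0.0, -0.0, -1.0]]
wrist_force: [-2.4, 0.8, 4.1]
gripper_width: 0.003
```

Emit:
{"api": "arm_command", "payload": {
  "rows": [
    {"fingers": 0, "travel": [0, 0, 0.03], "roll": 0},
    {"fingers": 0, "travel": [0, 0, 0.03], "roll": 0}
  ]
}}

```text
time_s: 7.6
tcp_pos: [0.5314, 0.2906, 0.1665]
ee_rot: [[-0.391, -0.92, 0.001], [-0.92, 0.391, 0.0], [-0.0, -0.0, -1.0]]
wrist_force: [-3.4, -0.4, 5.9]
gripper_width: 0.008
```

The contact is clear: about 6 N, and z has stopped. I'll hold 0.4 s, then lift straight up, slowly at first, to 65 mm.

Emit:
{"api": "arm_command", "payload": {
  "rows": [
    {"fingers": 0, "travel": [0, 0, 0], "roll": 0},
    {"fingers": 0, "travel": [0, 0, 0], "roll": 0},
    {"fingers": 0, "travel": [0, 0, 0], "roll": 0},
    {"fingers": 0, "travel": [0, 0, 0], "roll": 0}
  ]
}}

```text
time_s: 8.0
tcp_pos: [0.5314, 0.2905, 0.1665]
ee_rot: [[-0.391, -0.92, 0.001], [-0.92, 0.391, 0.0], [-0.0, -0.0, -1.0]]
wrist_force: [-2.6, -1.0, 6.0]
gripper_width: 0.006
```

Emit:
{"api": "arm_command", "payload": {
  "rows": [
    {"fingers": 0, "travel": [0, 0, -0.1], "roll": 0},
    {"fingers": 0, "travel": [0, 0, -0.3], "roll": 0},
    {"fingers": 0, "travel": [0, 0, -0.8], "roll": 0},
    {"fingers": 0, "travel": [0, 0, -1.8], "roll": 0},
    {"fingers": 0, "travel": [0, 0, -2.8], "roll": 0},
    {"fingers": 0, "travel": [0, 0, -3.8], "roll": 0},
    {"fingers": 0, "travel": [0, 0, -4.8], "roll": 0},
    {"fingers": 0, "travel": [0, 0, -5.8], "roll": 0},
    {"fingers": 0, "travel": [0, 0, -6.5], "roll": 0},
    {"fingers": 0, "travel": [0, 0, -6.5], "roll": 0}
  ]
}}

```text
time_s: 9.0
tcp_pos: [0.5319, 0.2909, 0.2321]
ee_rot: [[-0.391, -0.92, 0.002], [-0.92, 0.391, 0.002], [-0.002, -0.001, -1.0]]
wrist_force: [-0.1, -0.0, -0.4]
gripper_width: 0.002
```

```bash
python3 go.py 0.475 0.158 0.23; python3 - <<'E'
from h import *
from station import *
for c in ['scene','top']:
    p,d=capture(c);W=cloud(c,d);x,y,z=W[...,0],W[...,1],W[...,2]
    for n,a,b,h in [('crown',.53,.29,.155),('stub',.478,.155,.085)]:
        q=W[(np.hypot(x-a,y-b)<.055)&(abs(z-h)<.006)];print(c,n,len(q),q.mean(0).round(4))
E
```

```text
t 9.0 tcp [0.5319 0.2909 0.2321] F [-0.11 -0.01 -0.41] grip 0.002 j [ 44.   20.2  -2.6   0.  -67.1 -67. ] yaw y 157.0
travel cm [14.46  0.03  0.17] [[-0.3913, -0.9203, 0.0021], [-0.9203, 0.3913, 0.0016], [-0.0023, -0.0013, -1.0]]
scene crown 742 [0.5371 0.2915 0.1555]
scene stub 293 [0.4797 0.1588 0.0859]
top crown 320 [0.5265 0.2791 0.1544]
top stub 293 [0.4741 0.1569 0.0853]
```

The owl hasn't moved. Next I'll go across to the stub and descend to about 10 mm above it.

Emit:
{"api": "arm_command", "payload": {
  "rows": [
    {"fingers": 0, "travel": [1, 0, 0], "roll": 0},
    {"fingers": 0, "travel": [3, 0, 0], "roll": 0},
    {"fingers": 0, "travel": [5, 0, 0], "roll": 0},
    {"fingers": 0, "travel": [7, 0, 0], "roll": 0},
    {"fingers": 0, "travel": [9, 0, 0], "roll": 0},
    {"fingers": 0, "travel": [11, 0, 0], "roll": 0},
    {"fingers": 0, "travel": [13, 0, 0], "roll": 0},
    {"fingers": 0, "travel": [14.4, 0, 0], "roll": 0},
    {"fingers": 0, "travel": [14.4, 0, 0], "roll": 0},
    {"fingers": 0, "travel": [14.4, 0, 0], "roll": 0}
  ]
}}

```text
time_s: 10.1
tcp_pos: [0.4752, 0.1579, 0.2307]
ee_rot: [[-0.392, -0.92, 0.001], [-0.92, 0.392, 0.0], [-0.0, -0.0, -1.0]]
wrist_force: [0.6, -0.0, 0.2]
gripper_width: 0.007
```

Emit:
{"api": "arm_command", "payload": {
  "rows": [
    {"fingers": 0, "travel": [0, 0, 1.5], "roll": 0},
    {"fingers": 0, "travel": [0, 0, 3], "roll": 0},
    {"fingers": 0, "travel": [0, 0, 4.5], "roll": 0},
    {"fingers": 0, "travel": [0, 0, 6], "roll": 0},
    {"fingers": 0, "travel": [0, 0, 7.5], "roll": 0},
    {"fingers": 0, "travel": [0, 0, 9], "roll": 0},
    {"fingers": 0, "travel": [0, 0, 10.5], "roll": 0},
    {"fingers": 0, "travel": [0, 0, 11.7], "roll": 0},
    {"fingers": 0, "travel": [0, 0, 12.5], "roll": 0},
    {"fingers": 0, "travel": [0, 0, 12.5], "roll": 0}
  ]
}}

```text
time_s: 11.1
tcp_pos: [0.4747, 0.1582, 0.1043]
ee_rot: [[-0.391, -0.92, -0.002], [-0.92, 0.391, -0.001], [0.002, 0.001, -1.0]]
wrist_force: [-0.8, -0.8, -1.0]
gripper_width: -0.001
```

```bash
python3 go.py 0.475 0.158 0.097
```

```text
t 11.1 tcp [0.4747 0.1582 0.1043] F [-0.78 -0.81 -0.96] grip -0.001 j [ 37.1  18.2 -26.7  -0.  -45.3 -60.1] yaw y 157.0
travel cm [ 0.   -0.04  0.73] [[-0.3911, -0.9204, -0.0021], [-0.9204, 0.3911, -0.0014], [0.0022, 0.0014, -1.0]]
```

Emit:
{"api": "arm_command", "payload": {
  "rows": [
    {"fingers": 0, "travel": [0, 0, 0.1], "roll": 0},
    {"fingers": 0, "travel": [0, 0, 0.2], "roll": 0},
    {"fingers": 0, "travel": [0, 0, 0.3], "roll": 0},
    {"fingers": 0, "travel": [0, 0, 0.4], "roll": 0},
    {"fingers": 0, "travel": [0, 0, 0.5], "roll": 0},
    {"fingers": 0, "travel": [0, 0, 0.5], "roll": 0},
    {"fingers": 0, "travel": [0, 0, 0.5], "roll": 0}
  ]
}}

```text
time_s: 11.8
tcp_pos: [0.475, 0.158, 0.1006]
ee_rot: [[-0.391, -0.92, 0.0], [-0.92, 0.391, 0.0], [-0.0, -0.0, -1.0]]
wrist_force: [-0.1, -0.7, -0.0]
gripper_width: 0.007
```

Emit:
{"api": "arm_command", "payload": {
  "rows": [
    {"fingers": 0, "travel": [0, 0, 0.05], "roll": 0},
    {"fingers": 0, "travel": [0, 0, 0.1], "roll": 0},
    {"fingers": 0, "travel": [0, 0, 0.15], "roll": 0},
    {"fingers": 0, "travel": [0, 0, 0.15], "roll": 0}
  ]
}}

```text
time_s: 12.2
tcp_pos: [0.4749, 0.158, 0.099]
ee_rot: [[-0.391, -0.92, -0.0], [-0.92, 0.391, -0.0], [0.0, 0.0, -1.0]]
wrist_force: [0.1, -0.4, -0.1]
gripper_width: 0.003
```

Emit:
{"api": "arm_command", "payload": {
  "rows": [
    {"fingers": 0, "travel": [0, 0, 0.05], "roll": 0},
    {"fingers": 0, "travel": [0, 0, 0.1], "roll": 0},
    {"fingers": 0, "travel": [0, 0, 0.15], "roll": 0},
    {"fingers": 0, "travel": [0, 0, 0.2], "roll": 0},
    {"fingers": 0, "travel": [0, 0, 0.2], "roll": 0}
  ]
}}

```text
time_s: 12.7
tcp_pos: [0.475, 0.158, 0.097]
ee_rot: [[-0.392, -0.92, -0.0], [-0.92, 0.392, -0.0], [0.0, 0.0, -1.0]]
wrist_force: [-0.0, -0.3, 0.0]
gripper_width: 0.008
```

Emit:
{"api": "arm_command", "payload": {
  "rows": [
    {"fingers": 0, "travel": [0, 0, 0.05], "roll": 0},
    {"fingers": 0, "travel": [0, 0, 0.05], "roll": 0}
  ]
}}

```text
time_s: 12.9
tcp_pos: [0.475, 0.158, 0.0965]
ee_rot: [[-0.391, -0.92, -0.0], [-0.92, 0.391, -0.0], [0.0, 0.0, -1.0]]
wrist_force: [0.1, -0.1, 1.0]
gripper_width: 0.005
```

Emit:
{"api": "arm_command", "payload": {
  "rows": [
    {"fingers": 0, "travel": [0, 0, 0.05], "roll": 0},
    {"fingers": 0, "travel": [0, 0, 0.05], "roll": 0}
  ]
}}

```text
time_s: 13.1
tcp_pos: [0.475, 0.158, 0.0964]
ee_rot: [[-0.391, -0.92, 0.0], [-0.92, 0.391, -0.0], [-0.0, -0.0, -1.0]]
wrist_force: [-1.5, -0.8, 4.7]
gripper_width: 0.009
```

Emit:
{"api": "arm_command", "payload": {
  "rows": [
    {"fingers": 0, "travel": [0, 0, 0.03], "roll": 0},
    {"fingers": 0, "travel": [0, 0, 0.03], "roll": 0}
  ]
}}

```text
time_s: 13.3
tcp_pos: [0.475, 0.158, 0.0964]
ee_rot: [[-0.391, -0.92, 0.0], [-0.92, 0.391, -0.0], [-0.0, -0.0, -1.0]]
wrist_force: [-2.5, -0.7, 6.9]
gripper_width: 0.009
```

The fingertips are resting on the stub with about 7 N. I'll hold, then draw up 170 mm.

Emit:
{"api": "arm_command", "payload": {
  "rows": [
    {"fingers": 0, "travel": [0, 0, 0], "roll": 0},
    {"fingers": 0, "travel": [0, 0, 0], "roll": 0},
    {"fingers": 0, "travel": [0, 0, 0], "roll": 0},
    {"fingers": 0, "travel": [0, 0, 0], "roll": 0}
  ]
}}

```text
time_s: 13.7
tcp_pos: [0.475, 0.158, 0.0964]
ee_rot: [[-0.391, -0.92, 0.0], [-0.92, 0.391, 0.0], [-0.0, -0.0, -1.0]]
wrist_force: [-1.6, -0.6, 6.6]
gripper_width: 0.006
```

Emit:
{"api": "arm_command", "payload": {
  "rows": [
    {"fingers": 0, "travel": [0, 0, -0.1], "roll": 0},
    {"fingers": 0, "travel": [0, 0, -0.3], "roll": 0},
    {"fingers": 0, "travel": [0, 0, -1], "roll": 0},
    {"fingers": 0, "travel": [0, 0, -3], "roll": 0},
    {"fingers": 0, "travel": [0, 0, -5], "roll": 0},
    {"fingers": 0, "travel": [0, 0, -7.5], "roll": 0},
    {"fingers": 0, "travel": [0, 0, -10], "roll": 0},
    {"fingers": 0, "travel": [0, 0, -12.5], "roll": 0},
    {"fingers": 0, "travel": [0, 0, -15], "roll": 0},
    {"fingers": 0, "travel": [0, 0, -17], "roll": 0}
  ]
}}

```text
time_s: 14.7
tcp_pos: [0.4752, 0.1581, 0.2678]
ee_rot: [[-0.391, -0.92, 0.002], [-0.92, 0.391, 0.001], [-0.002, -0.001, -1.0]]
wrist_force: [0.8, -0.1, -0.3]
gripper_width: 0.008
```

Emit:
{"api": "arm_command", "payload": {
  "rows": [
    {"fingers": 0, "travel": [0, 0, 0], "roll": 0},
    {"fingers": 0, "travel": [0, 0, 0], "roll": 0},
    {"fingers": 0, "travel": [0, 0, 0], "roll": 0}
  ]
}}

```text
time_s: 15.0
tcp_pos: [0.4743, 0.1577, 0.2646]
ee_rot: [[-0.392, -0.92, -0.002], [-0.92, 0.392, -0.001], [0.002, 0.002, -1.0]]
wrist_force: [-0.2, 0.7, -0.3]
gripper_width: 0.005
```

```bash
python3 go.py; python3 - <<'E'
from h import *
from station import *
import cv2
for c in ['scene','top']:
    p,d=capture(c);W=cloud(c,d);x,y,z=W[...,0],W[...,1],W[...,2]
    cv2.imwrite(f'pics/{c}9.png',p[:,:,::-1])
    for n,a,b,h in [('crown',.53,.29,.155),('stub',.478,.155,.085)]:
        q=W[(np.hypot(x-a,y-b)<.055)&(abs(z-h)<.006)];print(c,n,len(q),q.mean(0).round(4))
E
```

```text
t 15.0 tcp [0.4743 0.1577 0.2646] F [-0.22  0.67 -0.26] grip 0.005 j [ 37.    8.5 -13.6  -0.  -68.  -60.1] yaw y 156.9
scene crown 749 [0.537  0.2914 0.1555]
scene stub 288 [0.4795 0.1587 0.0859]
top crown 297 [0.5441 0.2936 0.1548]
top stub 55 [0.4669 0.1433 0.0847]
```

View pics/scene9.png

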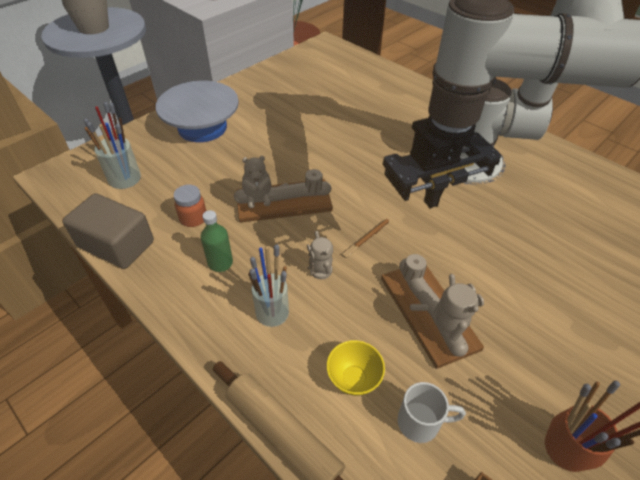

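The owl (460,300) and everything else are where they were, and the hand is well clear. I'll hand the job in.

```bash
python3 -c "
from station import *
print(finish_job())"
```

```text
the job is handed in; nothing more can be done
None
```

I touched the owl's crown and then the stub top with closed fingertips, drew the hand up and handed the job in at about 15 s. Each touch was held for at least 0.4 s, with an upward wrist force of about 6 N on the crown and 7 N on the stub. Between them I lifted about 66 mm clear of the crown. The hand ended about 168 mm above the stub touch.

**Last checks:** In the scene camera, the crown and stub discs are within about 0.5 mm of where they started, and nothing else has visibly moved. The free-air wrist force was back to noise level (under 1 N).

**What disagreed:** The final top-camera averages for the crown and stub were off by up to about 16 mm. The hand was blocking part of both discs from above (about half the crown's and a fifth of the stub's original pixels were left), so I did not count them. I also felt a sideways force of 2–3 N during both touches, but it moved nothing. `finish_job` gives no verdict.

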